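# Wedge the printing plate fast in its jig

### The job

Clamp the mounted printing plate in the green jig: slide the aluminium bar by its black knob until the plate is seated against the sprung jaw, then slide the red thumb wedge along between bar and fence until it jams the bar tight, and let go. Push firmly but gently, feeling for the jam, never ramming or over-tightening, and leave everything else on the bench where it is.

Things in the scene. Friction and masses are not known exactly. Their poses are not given: they have to be found in the camera images.
- jig: Green jig bed 265 x 310 mm, 14 mm thick, fixed on the bench; bed top at z = 14 mm. Origin on the underside, below the bar's guide: the bed spans x -80 to +185, y -93 to +218 mm. Along its +x come in turn the fence, wedge lane, bar, plate, jaw.
- bar: Aluminium bar, y -60 to +60 mm, 26 mm high, slides only along jig x, about 1.5 N friction. Origin at bed level in the bar's middle; flat front face at x = +14 mm. Rear face is a ramp at x = -24 mm + y/7 (y -45 to +60): the lane widens to +y. Starts 12 to 20 mm short of seated, the lane then too narrow for the wedge. Seated, its origin is at x = 24 mm in the jig.
- bar_knob (a point): Middle of the black plastic knob on the bar: a 24 mm wide, 24 mm high upright cylinder on a 16 mm stem, centred over the bar's origin. This point is 62 mm above the bench; the knob spans 50 to 74 mm above the bench and the bar's top is at 40 mm. Bar and plate slide with up to 7 N; a push of 12 N seats them.
- plate: Printing plate mounted on a wood block, dark metal top with a yellow star, 90 mm (x) by 120 mm (y) by 22 mm high, about 0.3 kg, loose on the bed between bar and jaw, a little askew. Origin at the centre of its underside.
- jaw: Rubber-faced steel jaw at the far side of the plate, 130 mm long, 24 mm high, on stiff springs: gives 1 mm per 20 N along the jig's +x. Origin at bed level at the middle of its face towards the plate, 128 mm from the jig's origin when unloaded.
- wedge: Red slick nylon thumb wedge, loose, 110 mm long, 26 mm high, 0.14 kg, 30 mm wide at the thin nose (bar-side corner rounded, 8 mm), 46 at the thick end. Origin on its underside at the nose's fence-side corner; +y along its straight side to the thick end, +x from fence to bar. Starts nose at jig y 68 to 88 mm, clear of the bar; goes nose first to jig -y.
- wedge_butt (a point): Centre of the wedge's flat thick end (46 mm wide, 26 high), 13 mm above the bed: push here with thumb or shut fingertips. Runs with under 1.5 N until it bears on bar and fence (nose at jig y +18 to -45 mm), then rises about 2 N per mm; first contact may knock briefly. A slow steady push of about 10 N jams it right (and it stays); 5 N or less leaves it loose, over 20 over-tightens.
- lane (a point): Point at bed-top level on the fence's nominal face, at x = -31.5, y = 0 mm in the jig. The steel fence (18 mm thick in x, 20 mm high above the bed, y -55 to +200 mm) bounds the lane. It is set up to 3.5 mm either way in x each time, so how far the wedge goes before it jams must be felt.
- wedge_fin (a point): Centre of the thumb fin on the wedge's top, 30 mm wide in the wedge's x, 12 mm thick in its y, 20 mm high, at wedge x = 22, y = 88 mm, 36 mm above the wedge's underside.
- weight: Brass weight, 32 mm across, 24 mm high, standing on the bed; leave it. Origin at the centre of its underside.
- offcut: Copper offcut, 45 x 55 x 5 mm, lying on the bed; leave it. Origin under its centre.
- glue: Yellow glue bottle, 60 mm across, 150 mm high; leave it. Origin under its centre.
- ink_jar: Amber glass jar, 70 mm across, 90 mm high; leave it. Origin under its centre.
- tub: White and blue tub, 72 mm across, 60 mm high; leave it. Origin under its centre.
- brayer: Ink roller with wooden handle, lying, about 160 x 105 mm, 36 mm high; leave it. Origin under the roller's middle, handle to its -x.
- burnisher: Burnishing tool with wooden handle, 180 mm long, lying; leave it. Origin on the bench under its middle, handle to its -x.
Not all that is in view belongs to the job. What is meant by the plate is not pink or purple, and is the smaller of those in its own colour.

How it is judged (in metres and radians):
On the way, in this order (a step that is already met when the one before it is completed fails the run):
1. the bar is slid up until the plate is seated against the jaw (within 2 mm), before the wedge bears on it (x of bar in the frame of jig above 0.022 m and contact force between wedge and bar below 1 N), for 0.1 s.
2. the wedge jams the bar against the plate with more than 5 N (contact force between wedge and bar above 5 N and contact force between bar and plate above 5 N), for 0.2 s.
At the end, for the whole second after the job is handed in: The wedge, let go, still presses the bar with more than 5 N; the bar presses the plate and the plate the jaw with more than 5 N each; plate and wedge lie flat on the bed (within 0.05 and 0.06 rad) and at rest (all of step 2 and contact force between plate and jaw above 5 N and angle between plate's own z axis and vertical below 0.05 rad and angle between wedge's own z axis and vertical below 0.06 rad and linear speed of each of wedge, plate below 0.004 m/s); the robot touches nothing.
It fails at once if the plate is squeezed with more than 45 N (contact force between bar and plate above 45 N or contact force between plate and jaw above 45 N).
It fails at once if anything else on the bench or the bed is moved more than 20 mm (distance of any of weight, offcut, glue, ink_jar, tub, brayer, burnisher from where it was at the start of the episode above 0.02 m).
It also fails if it takes over 58 s, if anything falls off the work surface, if the arm or the gripper's body presses on something with over 40 N, if the wrist force passes 120 N, or if a joint passes its speed limit or range.

### The arm

A 6-joint arm with a two-finger parallel gripper is mounted at the origin on the work surface. World frame = base frame: x ahead of the robot, y to its left, z up, the work surface at z = 0. Lengths are in mm, angles in rad, forces in N, time in s.
With the tool pointing down it reaches from about 275 to 1000 mm from the base axis. Payload 8.4 kg.
Tool frame: the origin (TCP) lies at the very end of the fingers, on their centre line; the grasp point (between the pads) lies 19 mm behind it; z points along the fingers, x is the direction in which the jaws open and shut, and the axes are right-handed (so a half turn about z gives the same grasp; the last joint's range is limited). The gripper opens to 85 mm and grips with 20 to 120 N. Pads are 22 mm wide; open, the fingers measure 114 mm over their backs; the gripper's body (76 mm by 85 mm) begins 54 mm behind the grasp point. The pads swing forward as they close: fully open they stand 13 mm farther back than shut.
Start: joints at [1.333, 0.353, 1.633, -0, 1.155, -0.002], TCP at [146.011, 607.708, 231.281] pointing down, gripper open.
Joint ranges: [-2.63, 2.63], [-0.92, 2.1], [0.06, 2.66], [-1.3, 4.44], [0, 2.69], [-3.02, 3.02]. Speed limits (rad/s): [2.22, 2.22, 2.79, 3.14, 3.14, 3.14].

### API

Orientations are given as [roll, pitch, yaw] about the fixed x, y, z axes, in that order (R = Rz(yaw) Ry(pitch) Rx(roll)).
In Python, from rig import sense, grab_frame, calibration, sign_off gives the robot as it stands.
- The arm moves only by the tool servo_tool, never from a script. Its argument "series" is one flat list of numbers, 4 for each row, row after row: the shift along the world's x, y, z in m, then the turn about the world's z in degrees. In form: [x, y, z, yaw, x, y, z, yaw, ...]. A call has 1 to 8 rows; each row shifts and turns the commanded pose from where the row before left it; what a row does not reach is not made up. A row lasts 1/12 s, in which the tool goes at most 41.7 mm and 7.16 degrees, less where a joint would pass 70% of its speed; a pose out of reach is approached as far as the arm can. A call is refused whole if a number of a shift passes 0.0417 or a number of a turn 7.16, either way. A call with a gripper value outside its range is refused whole. "gripper" is the finger opening in m, from 0 to 0.0854, set as the call begins (left out, the last holds). The fingers move at their own pace and stop on an object; "newtons" is the grip in N (left out, the last holds). Time passes only in rows, so rows that do not move let the fingers close. It gives the time, the measured TCP pose, the force and the opening at its end, in the units of the state.
- sense(): the state, without advancing time (a new reading comes with each control period).
- grab_frame(name): name is "scene" or "top" or "wrist"; returns the picture (420x560x3 uint8, blue, green, red); there is no depth.
- calibration(name): a dict with "fx", "fy", "cx", "cy" (pixels), "rvec" (rotation vector, rad) and "tvec" (3), from world to camera coordinates, as OpenCV has them. Camera axes: x right, y down, z forward; pixel columns grow to the right and rows downward; lengths in mm; the calibration is good to about 2 mm. A picture is of the moment at which its call begins: read the wrist's pose just before it. calibration takes no time and is no camera call; for the wrist camera it gives the pose at the moment of the call.
- sign_off(): hands the job in, once; it reports no verdict.
The state is a dict: "clock": time; "qpos": joint angles; "qvel": joint speeds; "joint_efforts": joint torques, N m; "eef_pos": TCP position; "tcp_rot": TCP orientation; "contact_force": force on the tool from outside, world axes, zero at the start; "wrist_torque": the same for the moment, N m; "opening": opening from 0.0 (shut) to 1.0 (fully open).
Only numpy, scipy, OpenCV 4.12 (cv2) and the standard library are available. Lean on these libraries where they do the work, as an engineer would, in place of code of your own. Each camera call takes 0.05 s, during which the arm holds its last target. There are 200 camera calls.

## Working session

There is one attempt and no reset: what is moved stays moved. The work goes in short steps, Python scripts to look and compute and a tool call to move; the robot and the scene stay as the last step left them, time stands still between calls to the robot, and variables do not carry over. Pictures are saved under pics/ and viewed, about 8 in all and at most 12, crops included, and the job is handed in when it is done.

Besides the shell and the picture viewer there is one more tool, called after ">>>" by a JSON object that holds its "op" and its "data". servo_tool: Moves the arm, as the interface text tells. Its arguments: {"type":"object","properties":{"series":{"type":"array"},"gripper":{"type":"number"},"newtons":{"type":"number"}},"required":["series"]}

```bash
mkdir -p pics; ls; python3 - <<'E'
from rig import *
import cv2
print(sense())
for n in("top","scene"):
    f=grab_frame(n); cv2.imwrite(f"pics/{n}0.png",cv2.resize(f,(800,600),interpolation=cv2.INTER_CUBIC)); cv2.imwrite(f"pics/{n}_raw0.png",f); print(n,calibration(n))
E
```

```text
pics
{'clock': 0.0, 'qpos': array([ 1.33259519e+00,  3.53671457e-01,  1.63413380e+00,  3.77093932e-06,
        1.15520181e+00, -2.36355144e-03]), 'qvel': array([ 0.00161571,  0.00111732,  0.00152093, -0.00114574,  0.000841  ,
        0.00201118]), 'joint_efforts': array([-6.63008677e-05, -6.05237961e+01, -3.42074597e+01, -1.17355635e-04,
        9.57433978e-03, -5.11272134e-06]), 'eef_pos': array([145.89980814, 607.24036643, 230.54726699]), 'tcp_rot': array([-3.14158586e+00,  1.41441024e-03,  1.33495722e+00]), 'contact_force': array([ 0.31556082, -0.35980673, -0.10595289]), 'wrist_torque': array([ 0.02483246, -0.01519666, -0.01576098]), 'opening': 0.9989960745484684}
top {'fx': 398.8096638591035, 'fy': 398.8096638591035, 'cx': 277.61066337178465, 'cy': 211.28710244915555, 'rvec': array([ 2.09700151, -2.12400547,  0.19395871]), 'tvec': array([-41.70594701, 571.41115544, 878.93294169])}
scene {'fx': 444.1145689878724, 'fy': 444.1145689878724, 'cx': 280.13784391527327, 'cy': 212.4277978012542, 'rvec': array([ 2.36459562,  1.13702856, -0.34359352]), 'tvec': array([-324.15472776, -351.9876459 , 1659.60751029])}
```

View pics/top0.png

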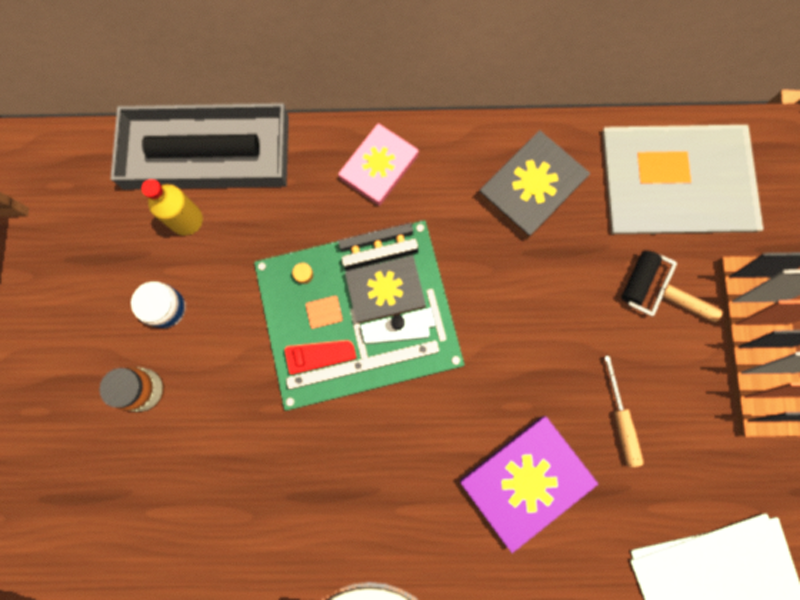

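View pics/scene0.png

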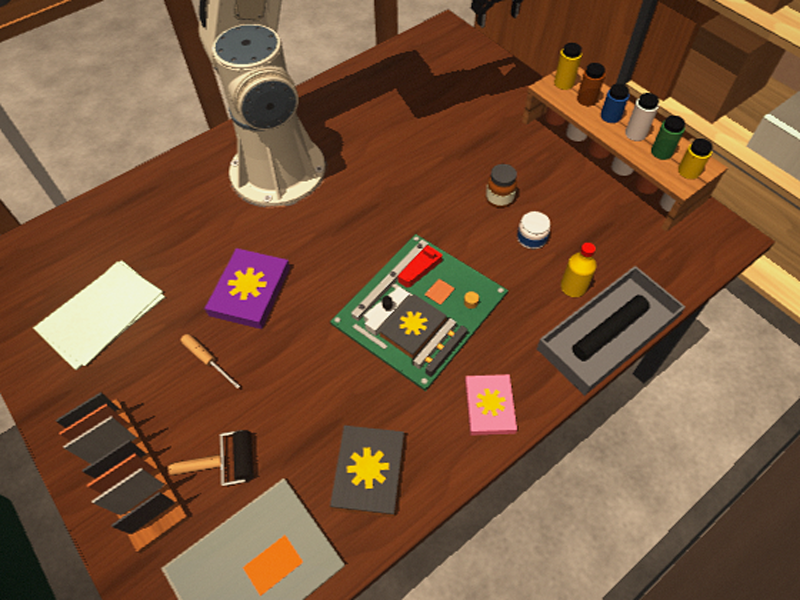

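The top view (800x600) shows the jig's bed corners at about (256,262), (424,221), (463,364) and (287,410). The knob is at (398,321), the wedge runs from (285,358) to (355,350), and the fence lies along its lower side. Plate candidates are the dark one in the jig (385,288), a larger dark one (535,182), pink (378,162) and purple (528,483). The small dark one in the jig is the plate. I'll check that choice in a close crop and fit the jig pose.

```bash
cat > h.py <<'E'
import numpy as np, cv2
from rig import *
def cam(n):
    c=calibration(n); K=np.array([[c['fx'],0,c['cx']],[0,c['fy'],c['cy']],[0,0,1]]); return K,c['rvec'],c['tvec']
def ray(n,uv,z,c=None):
    K,r,t=c or cam(n); R=cv2.Rodrigues(r)[0]; C=-R.T@t
    d=(R.T@np.linalg.inv(K)@np.c_[np.atleast_2d(uv),np.ones(len(np.atleast_2d(uv)))].T).T
    return C+d*((z-C[2])/d[:,2])[:,None]
def proj(n,P,c=None):
    K,r,t=c or cam(n); return cv2.projectPoints(np.float64(P).reshape(-1,3),r,t,K,None)[0].reshape(-1,2)
E
python3 - <<'E'
from h import *
f=cv2.imread('pics/top_raw0.png')
# crop raw x 170..330, y 145..295 scale 5
c=f[150:295,172:332]; cv2.imwrite('pics/crop1.png',cv2.resize(c,None,fx=4.1,fy=4.1,interpolation=cv2.INTER_CUBIC)[:600,:800] if 0 else cv2.resize(c,(640,580),interpolation=cv2.INTER_CUBIC))
p=(np.array([[256,262],[424,221],[463,364],[287,410]])+.5)*.7-.5
print(ray('top',p,14))
E
```

```text
[[ 654.36947075  197.10985309   14.        ]
 [ 724.70543174  -98.11771584   14.        ]
 [ 471.74273409 -158.31860727   14.        ]
 [ 399.2443314   135.87863172   14.        ]]
```

View pics/crop1.png

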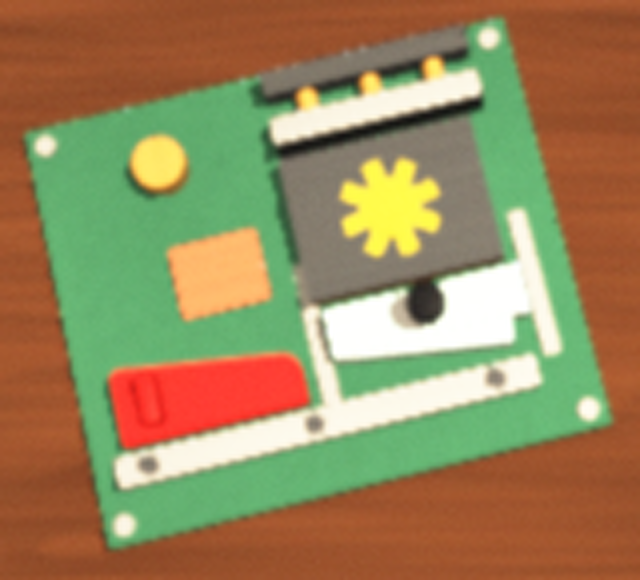

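The close crop confirms the small dark plate lies between the bar and the jaw. Crop pixels: knob (427,300), wedge corners (112,375), (122,445), (308,402) and (295,355), fin (148,400). Now the pose fit.

```bash
cat >> h.py <<'E'
def fitjig(n,uv,loc,c=None):
    from scipy.optimize import least_squares
    P=np.array(loc,float)
    def f(q):
        a=q[2]; return (proj(n,np.c_[q[0]+P[:,0]*np.cos(a)-P[:,1]*np.sin(a),q[1]+P[:,0]*np.sin(a)+P[:,1]*np.cos(a),P[:,2]],c)-uv).ravel()
    r=least_squares(f,[500,0,.2]); return r.x,r.fun
def w2j(q,p):
    a=q[2];d=np.asarray(p)[:,:2]-q[:2]; return np.c_[d[:,0]*np.cos(a)+d[:,1]*np.sin(a),-d[:,0]*np.sin(a)+d[:,1]*np.cos(a)]
def j2w(q,p):
    a=q[2];p=np.atleast_2d(p); return np.c_[q[0]+p[:,0]*np.cos(a)-p[:,1]*np.sin(a),q[1]+p[:,0]*np.sin(a)+p[:,1]*np.cos(a)]
E
python3 - <<'E'
from h import *
cr=lambda p:(np.atleast_2d(p)+.5)/4-.5+[172,150]
uv=cr([[25,132],[503,18],[610,422],[108,548]])
q,r=fitjig('top',uv,[[185,218,14],[185,-93,14],[-80,-93,14],[-80,218,14]])
print('jig',q,np.degrees(q[2]),r)
# scene check: corners in 800x600
uvs=(np.array([[507,292],[425,387],[332,321],[418,236]])+.5)*.7-.5
q2,r2=fitjig('scene',uvs,[[185,218,14],[185,-93,14],[-80,-93,14],[-80,218,14]]);print('scene',q2,r2)
for n,p,z in [('knobtop',[428,298],74),('knobtop_c',[427,300],62),('w thick bar',[110,372],40),('w thick fence',[122,446],40),('nose fence',[308,404],40),('nose bar',[300,355],40),('fin',[148,400],60),('fenceL',[113,457],34),('fenceR',[540,355],34),('bar front',[527,262],40),('barF',[322,308],40),('plate',[278,170],36),('plate',[305,308],36),('plate',[503,258],36),('jaw face',[277,150],38),('jaw face',[482,97],38),('weight',[158,162],38),('offc',[219,273],19),('railL',[322,355],14)]:
    w=ray('top',cr(p),z); print(n,w[0].round(1),w2j(q,w)[0].round(1))
K,r,t=cam('top');print('camC',-cv2.Rodrigues(r)[0].T@t)
E
```

```text
jig [ 5.26281464e+02 -5.21462849e+01  2.28710078e-01] 13.10412222117904 [-0.78151378 -0.37640074  0.30697435 -0.66437084  0.92079307  0.4703207
 -0.46915048  0.3859165 ]
scene [ 5.30713704e+02 -5.07970879e+01  2.18770497e-01] [ 1.85140229 -0.7645453  -0.00527906  2.00255247 -1.43029481 -0.2548405
 -0.42071884 -1.89096236]
knobtop [537.3 -51.2  74. ] [11.  -1.6]
knobtop_c [538.2 -50.5  62. ] [12.  -1.1]
w thick bar [501.4 137.1  40. ] [ 18.7 190. ]
w thick fence [457.9 128.9  40. ] [-25.5 191.8]
nose fence [481.1  20.2  40. ] [-27.6  80.7]
nose bar [510.  25.  40.] [ 1.7 78.8]
fin [482.5 110.5  60. ] [ -5.7 168.3]
fenceL [452.  135.2  34. ] [-29.8 199.3]
fenceR [ 508.9 -116.7   34. ] [-31.5 -58.9]
bar front [ 563.9 -110.    40. ] [ 23.5 -64.9]
barF [537.9  12.1  40. ] [25.9 59.9]
plate [623.6  39.2  36. ] [115.5  66.9]
plate [538.7  22.5  36. ] [29.  69.9]
plate [567.3 -95.9  36. ] [ 30. -52.]
jaw face [635.6  39.7  38. ] [127.3  64.7]
jaw face [667.  -85.2  38. ] [129.6 -64.1]
weight [629.2 111.9  38. ] [137.4 136.4]
offc [563.8  76.6  19. ] [ 65.7 116.9]
railL [513.3  14.1  14. ] [ 2.4 67.5]
camC [386.65445248 -61.69996013 973.37796352]
```

>>> {"op": "servo_tool", "data": {"series": [0.0146, -0.0278, 0, 1.11, 0.0146, -0.0278, 0, 1.11, 0.0146, -0.0278, 0, 1.11, 0.0146, -0.0278, 0, 1.11, 0.0146, -0.0278, 0, 1.11, 0.0146, -0.0278, 0, 1.11, 0.0146, -0.0278, 0, 1.11, 0.0146, -0.0278, 0, 1.11], "gripper": 0}}

```text
clock: 0.77
eef_pos: [263.1, 383.7, 231.0]
tcp_rot: [-3.141, 0.0, 1.491]
contact_force: [1.5, -0.0, -1.0]
opening: -0.005
```

>>> {"op": "servo_tool", "data": {"series": [0.0146, -0.0278, 0, 1.11, 0.0146, -0.0278, 0, 1.11, 0.0146, -0.0278, 0, 1.11, 0.0146, -0.0278, 0, 1.11, 0.0146, -0.0278, 0, 1.11, 0.0146, -0.0278, 0, 1.11, 0.0146, -0.0278, 0, 1.11, 0.0146, -0.0278, 0, 1.11]}}

```text
clock: 1.43
eef_pos: [379.8, 161.4, 231.2]
tcp_rot: [-3.142, 0.0, 1.646]
contact_force: [0.3, -0.2, -0.2]
opening: 0.003
```

>>> {"op": "servo_tool", "data": {"series": [0.0146, -0.0278, 0, 1.11, 0.0146, -0.0278, 0, 1.11, 0.0146, -0.0278, 0, 1.11, 0.0146, -0.0278, 0, 1.11, 0.0146, -0.0278, 0, 1.11, 0.0146, -0.0278, 0, 1.11, 0.0146, -0.0278, 0, 1.11, 0, 0, 0, 0]}}

```text
clock: 2.1
eef_pos: [484.0, -35.6, 231.3]
tcp_rot: [3.14, 0.002, 1.779]
contact_force: [-0.3, 0.7, -0.6]
opening: -0.003
```

```bash
python3 - <<'E'
from h import *
c=cam('wrist'); f=grab_frame('wrist'); cv2.imwrite('pics/w1.png',cv2.resize(f,(800,600),interpolation=cv2.INTER_CUBIC))
np.save('w1.npy',np.array([c[0],np.c_[c[1],c[2],c[2]]],dtype=object),allow_pickle=True)
import pickle;pickle.dump(c,open('w1.pkl','wb'))
print(c)
q=[526.3,-52.1,.2287]
P=lambda x,y,z:np.r_[j2w(q,[x,y])[0],z]
for n,p in dict(knob=(11,-1,74),cornerA=(185,218,14),B=(185,-93,14),C=(-80,-93,14),D=(-80,218,14),butt=(-5,191,40)).items(): print(n,(proj('wrist',[P(*p)],c)[0]/.7).round())
E
```

```text
(array([[343.99211562,   0.        , 283.44811188],
       [  0.        , 343.99211562, 212.45429462],
       [  0.        ,   0.        ,   1.        ]]), array([-1.86050853, -2.29698822, -0.30571686]), array([ 135.84188814, -484.01091373,  255.85299438]))
knob [366. 353.]
cornerA [634. 513.]
B [274. 518.]
C [241. 207.]
D [672. 199.]
butt [640. 310.]
```

View pics/w1.png

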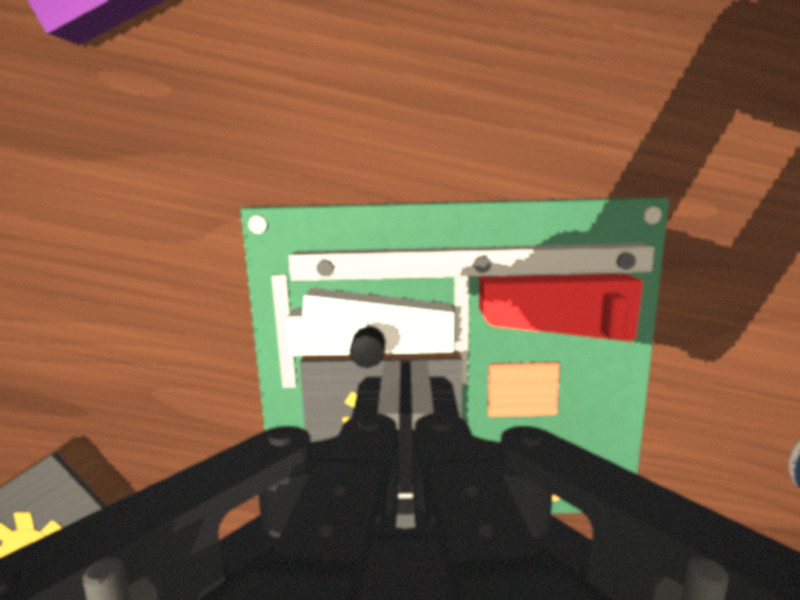

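The wrist view shows bed corners at (242,209) and (668,199), within 4 px of where my jig pose puts them. The knob is at (368,346) and the butt at x≈640. The pose holds, with the bar at about jig x 8–11. I'll descend behind the knob.

>>> {"op": "servo_tool", "data": {"series": [0.0085, -0.0118, -0.01, 1.1, 0.0085, -0.0118, -0.027, 0, 0, 0, -0.035, 0, 0, 0, -0.035, 0, 0, 0, -0.035, 0, 0, 0, -0.025, 0, 0, 0, -0.01, 0, 0, 0, 0, 0]}}

```text
clock: 2.82
eef_pos: [496.7, -54.4, 52.3]
tcp_rot: [-3.137, -0.002, 1.8]
contact_force: [0.1, 0.4, 0.0]
opening: 0.002
```

```bash
python3 - <<'E'
from h import *
s=sense();print(s['eef_pos'],s['tcp_rot'],s['contact_force']);q=[526.3,-52.1,.2287];print(w2j(q,[s['eef_pos']]))
E
```

```text
[496.7140218  -54.40087803  52.26846874] [-3.13703769e+00 -1.74690226e-03  1.80017705e+00] [0.1287289  0.40223162 0.0282203 ]
[[-29.33725247   4.46651578]]
```

>>> {"op": "servo_tool", "data": {"series": [0.003, -0.0012, 0, 0, 0.003, -0.0012, 0, 0, 0.003, -0.0012, 0, 0, 0.00146, 0.00034, 0, 0, 0.00146, 0.00034, 0, 0, 0.00146, 0.00034, 0, 0, 0.00146, 0.00034, 0, 0, 0, 0, 0, 0]}}

```text
clock: 3.48
eef_pos: [514.0, -57.5, 54.5]
tcp_rot: [3.141, 0.0, 1.8]
contact_force: [-0.2, -0.1, 1.0]
opening: 0.001
```

>>> {"op": "servo_tool", "data": {"series": [0.00146, 0.00034, 0, 0, 0.00146, 0.00034, 0, 0, 0.00146, 0.00034, 0, 0, 0.00146, 0.00034, 0, 0]}}

```text
clock: 3.82
eef_pos: [519.2, -56.1, 54.2]
tcp_rot: [-3.141, -0.0, 1.8]
contact_force: [-1.5, -1.2, 1.7]
opening: 0.001
```

>>> {"op": "servo_tool", "data": {"series": [0.00097, 0.00023, 0, 0, 0.00097, 0.00023, 0, 0, 0.00097, 0.00023, 0, 0, 0.00097, 0.00023, 0, 0]}}

```text
clock: 4.15
eef_pos: [522.9, -55.2, 54.2]
tcp_rot: [-3.141, -0.0, 1.8]
contact_force: [-3.7, 0.3, 1.0]
opening: -0.004
```

>>> {"op": "servo_tool", "data": {"series": [0.00097, 0.00023, 0, 0, 0.00097, 0.00023, 0, 0, 0.00097, 0.00023, 0, 0, 0.00097, 0.00023, 0, 0]}}

```text
clock: 4.48
eef_pos: [527.2, -54.3, 54.2]
tcp_rot: [-3.141, -0.0, 1.8]
contact_force: [-3.5, -0.2, 0.5]
opening: 0.004
```

>>> {"op": "servo_tool", "data": {"series": [0.00073, 0.00017, 0, 0, 0.00073, 0.00017, 0, 0, 0.00073, 0.00017, 0, 0]}}

```text
clock: 4.73
eef_pos: [528.2, -54.0, 54.1]
tcp_rot: [-3.139, -0.0, 1.8]
contact_force: [-9.4, -3.3, 6.7]
opening: -0.0
```

>>> {"op": "servo_tool", "data": {"series": [0.00049, 0.00011, 0, 0, 0.00049, 0.00011, 0, 0, 0.00049, 0.00011, 0, 0]}}

```text
clock: 4.98
eef_pos: [528.4, -53.9, 54.1]
tcp_rot: [-3.137, -0.001, 1.8]
contact_force: [-13.6, -4.2, 11.1]
opening: 0.004
```

Reaction is 14 N along jig x, so the bar and plate look seated. I'll hold briefly, back away, lift and check.

>>> {"op": "servo_tool", "data": {"series": [0, 0, 0, 0, 0, 0, 0, 0, -0.006, -0.0014, 0, 0, -0.008, -0.0018, 0, 0, 0, 0, 0.02, 0, 0, 0, 0.03, 0, 0, 0, 0.03, 0, 0, 0.02, 0.02, 0]}}

```text
clock: 5.65
eef_pos: [518.4, -38.5, 157.0]
tcp_rot: [3.138, 0.002, 1.798]
contact_force: [0.8, -0.4, -0.1]
opening: 0.003
```

>>> {"op": "servo_tool", "data": {"series": [-0.005, 0.029, 0, 0, -0.005, 0.029, 0, 0, -0.005, 0.029, 0, 0, -0.005, 0.029, 0, 0, -0.006, 0.029, 0, 0, -0.006, 0.029, 0, 0, -0.006, 0.018, 0, 0, 0, 0, 0, 0]}}

```text
clock: 6.32
eef_pos: [478.5, 158.2, 154.5]
tcp_rot: [3.14, -0.001, 1.802]
contact_force: [0.7, 0.1, -0.4]
opening: 0.001
```

```bash
python3 - <<'E'
from h import *
s=sense();print(s['eef_pos'],s['tcp_rot'],s['contact_force']);q=[526.3,-52.1,.2287];print(w2j(q,[s['eef_pos']]))
f=grab_frame('top');c=f[150:295,172:332]; cv2.imwrite('pics/crop2.png',cv2.resize(c,(640,580),interpolation=cv2.INTER_CUBIC))
E
```

```text
[478.4892608  158.21877638 154.53551344] [ 3.13975076e+00 -1.12604191e-03  1.80218366e+00] [ 0.66679963  0.06064001 -0.35086251]
[[  1.11585849 215.68173158]]
```

View pics/crop2.png

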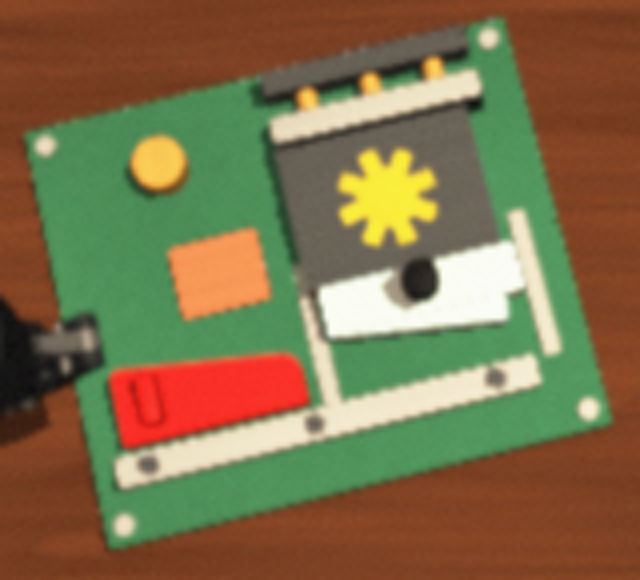

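The crop shows the plate flush against the jaw. The knob is now at (420,279), a shift of about 12.6 mm, which puts the bar at about 23.6 mm, seated. The wedge hasn't moved. I'll descend behind its butt.

>>> {"op": "servo_tool", "data": {"series": [-0.0025, -0.0005, -0.02, 0, -0.0025, -0.0005, -0.03, 0, 0, 0, -0.03, 0, 0, 0, -0.025, 0, 0, 0, -0.015, 0, 0, 0, -0.008, 0, 0, 0, -0.004, 0, 0, 0, 0, 0]}}

```text
clock: 7.03
eef_pos: [474.1, 153.8, 22.0]
tcp_rot: [-3.141, 0.0, 1.799]
contact_force: [-0.2, -0.4, 0.9]
opening: -0.001
```

```bash
python3 - <<'E'
from h import *
s=sense();print(s['eef_pos'],s['tcp_rot'],s['contact_force']);q=[526.3,-52.1,.2287];print(w2j(q,[s['eef_pos']]))
E
```

```text
[474.12639519 153.79025161  22.03311933] [-3.14137794e+00  6.65284456e-05  1.79921088e+00] [-0.17725498 -0.38093541  0.90082442]
[[ -4.13740436 212.35762909]]
```

>>> {"op": "servo_tool", "data": {"series": [0.00068, -0.0029, 0, 0, 0.00068, -0.0029, 0, 0, 0.00068, -0.0029, 0, 0, 0.00068, -0.0029, 0, 0, 0.00068, -0.0029, 0, 0, 0.00068, -0.0029, 0, 0, 0.00068, -0.0029, 0, 0, 0.00068, -0.0029, 0, 0]}}

```text
clock: 7.7
eef_pos: [479.5, 130.8, 22.4]
tcp_rot: [3.141, -0.0, 1.8]
contact_force: [-0.7, 0.6, -0.1]
opening: 0.001
```

>>> {"op": "servo_tool", "data": {"series": [0.00068, -0.0029, 0, 0, 0.00068, -0.0029, 0, 0, 0.00068, -0.0029, 0, 0, 0.00068, -0.0029, 0, 0, 0.00068, -0.0029, 0, 0, 0.00068, -0.0029, 0, 0, 0.00068, -0.0029, 0, 0, 0.00068, -0.0029, 0, 0]}}

```text
clock: 8.37
eef_pos: [484.8, 107.6, 22.3]
tcp_rot: [-3.142, 0.0, 1.8]
contact_force: [-0.6, -0.0, -0.1]
opening: 0.002
```

```bash
python3 - <<'E'
from h import *
s=sense();print(s['eef_pos'],s['tcp_rot'],s['contact_force']);q=[526.3,-52.1,.2287];print(w2j(q,[s['eef_pos']]))
f=grab_frame('top');c=f[150:295,172:332]; cv2.imwrite('pics/crop3.png',cv2.resize(c,(640,580),interpolation=cv2.INTER_CUBIC))
E
```

```text
[484.83766434 107.61084345  22.25446276] [-3.14152919e+00  1.72867805e-05  1.79982435e+00] [-0.64218783 -0.0244214  -0.06825266]
[[ -4.17444174 164.9522744 ]]
```

View pics/crop3.png

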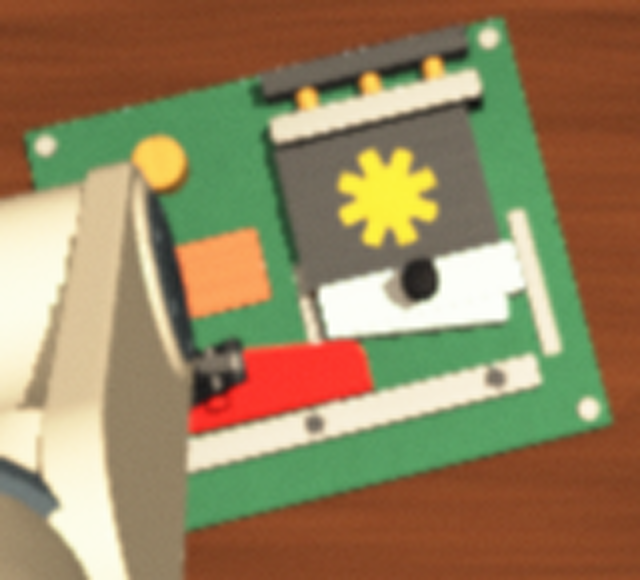

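The wedge tracks straight into the lane, nose at about (370,370). The bar hasn't moved and the force is near zero. I'll continue more slowly, feeling for the rise.

>>> {"op": "servo_tool", "data": {"series": [0.00045, -0.00195, 0, 0, 0.00045, -0.00195, 0, 0, 0.00045, -0.00195, 0, 0, 0.00045, -0.00195, 0, 0, 0.00045, -0.00195, 0, 0, 0.00045, -0.00195, 0, 0, 0.00045, -0.00195, 0, 0, 0.00045, -0.00195, 0, 0]}}

```text
clock: 9.08
eef_pos: [488.4, 92.1, 22.3]
tcp_rot: [3.142, 0.0, 1.8]
contact_force: [-0.4, 0.8, 0.9]
opening: 0.007
```

>>> {"op": "servo_tool", "data": {"series": [0.00034, -0.00146, 0, 0, 0.00034, -0.00146, 0, 0, 0.00034, -0.00146, 0, 0, 0.00034, -0.00146, 0, 0, 0.00034, -0.00146, 0, 0, 0.00034, -0.00146, 0, 0]}}

```text
clock: 9.58
eef_pos: [490.5, 83.4, 22.3]
tcp_rot: [3.142, 0.0, 1.8]
contact_force: [0.3, 0.7, 0.1]
opening: -0.001
```

>>> {"op": "servo_tool", "data": {"series": [0.00023, -0.00097, 0, 0, 0.00023, -0.00097, 0, 0, 0.00023, -0.00097, 0, 0, 0.00023, -0.00097, 0, 0, 0.00023, -0.00097, 0, 0, 0.00023, -0.00097, 0, 0]}}

```text
clock: 10.08
eef_pos: [491.8, 77.7, 22.3]
tcp_rot: [-3.142, 0.0, 1.8]
contact_force: [0.3, 0.1, -0.0]
opening: -0.0
```

>>> {"op": "servo_tool", "data": {"series": [0.00023, -0.00097, 0, 0, 0.00023, -0.00097, 0, 0, 0.00023, -0.00097, 0, 0, 0.00023, -0.00097, 0, 0, 0.00023, -0.00097, 0, 0, 0.00023, -0.00097, 0, 0]}}

```text
clock: 10.58
eef_pos: [493.2, 71.8, 22.3]
tcp_rot: [-3.142, 0.0, 1.8]
contact_force: [-0.5, 1.3, 0.1]
opening: -0.0
```

>>> {"op": "servo_tool", "data": {"series": [0.00023, -0.00097, 0, 0, 0.00023, -0.00097, 0, 0, 0.00023, -0.00097, 0, 0, 0.00023, -0.00097, 0, 0, 0.00023, -0.00097, 0, 0, 0.00023, -0.00097, 0, 0]}}

```text
clock: 11.08
eef_pos: [494.6, 66.0, 22.3]
tcp_rot: [-3.142, -0.0, 1.8]
contact_force: [-0.9, 0.5, 0.8]
opening: 0.003
```

>>> {"op": "servo_tool", "data": {"series": [0.00023, -0.00097, 0, 0, 0.00023, -0.00097, 0, 0, 0.00023, -0.00097, 0, 0, 0.00023, -0.00097, 0, 0, 0.00023, -0.00097, 0, 0, 0.00023, -0.00097, 0, 0]}}

```text
clock: 11.58
eef_pos: [495.6, 61.4, 22.3]
tcp_rot: [-3.141, -0.002, 1.799]
contact_force: [-2.4, 14.0, 2.4]
opening: -0.002
```

>>> {"op": "servo_tool", "data": {"series": [0, 0, 0, 0, 0, 0, 0, 0]}}

```text
clock: 11.75
eef_pos: [495.6, 61.3, 22.3]
tcp_rot: [-3.141, -0.002, 1.799]
contact_force: [-2.9, 11.1, 0.7]
opening: 0.003
```

A steady 11.5 N with the nose at about y -3, which matches the fence measured near x -30. That reads as the jam. I'll hold, then back off straight and look.

>>> {"op": "servo_tool", "data": {"series": [0, 0, 0, 0, 0, 0, 0, 0, 0, 0, 0, 0]}}

```text
clock: 12.0
eef_pos: [495.6, 61.3, 22.3]
tcp_rot: [-3.141, -0.001, 1.799]
contact_force: [-2.7, 10.5, 0.8]
opening: 0.001
```

>>> {"op": "servo_tool", "data": {"series": [-0.0002, 0.001, 0, 0, -0.0005, 0.002, 0, 0, -0.001, 0.005, 0, 0, -0.0023, 0.0097, 0, 0, -0.0023, 0.0097, 0, 0, 0, 0, 0.025, 0, 0, 0, 0.035, 0, 0, 0, 0.035, 0]}}

```text
clock: 12.67
eef_pos: [488.4, 88.5, 117.6]
tcp_rot: [-3.139, -0.0, 1.801]
contact_force: [0.2, 0.9, 0.3]
opening: 0.001
```

>>> {"op": "servo_tool", "data": {"series": [-0.015, 0.03, 0.02, 0, -0.015, 0.03, 0.01, 0, -0.015, 0.03, 0.01, 0, -0.015, 0.03, 0, 0, -0.015, 0.03, 0, 0, -0.01, 0.01, 0, 0, 0, 0, 0, 0, 0, 0, 0, 0]}}

```text
clock: 13.33
eef_pos: [403.9, 248.5, 157.3]
tcp_rot: [-3.142, 0.0, 1.803]
contact_force: [0.2, 0.3, -0.2]
opening: -0.003
```

```bash
python3 - <<'E'
from h import *
s=sense();print(s['eef_pos'],s['contact_force'])
f=grab_frame('top');c=f[150:295,172:332]; cv2.imwrite('pics/crop4.png',cv2.resize(c,(640,580),interpolation=cv2.INTER_CUBIC))
E
```

```text
[403.88163254 248.47591409 157.27146805] [ 0.2426369   0.28249508 -0.18538791]
```

View pics/crop4.png

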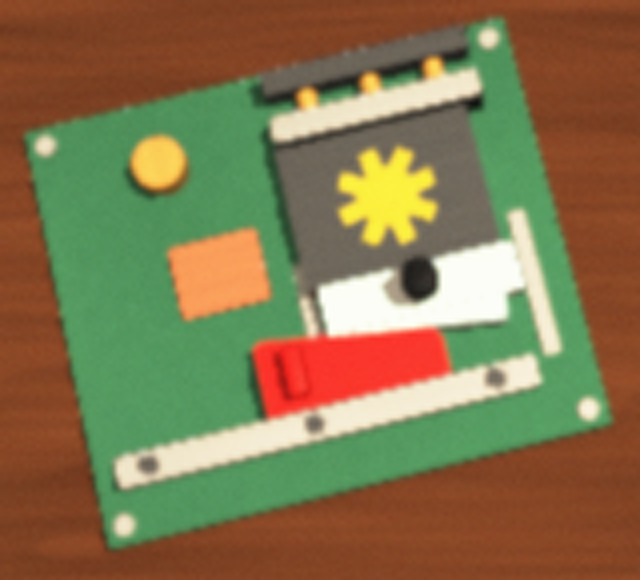

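The wedge, from (265,375) to (447,350), lies flush between the fence and the bar's ramp. The plate is tight on the jaw, the weight and offcut haven't moved, and the robot is clear. Handing in.

```bash
python3 -c "
from rig import *
print(sign_off(), sense()['contact_force'])"
```

```text
the job is handed in; nothing more can be done
the job is handed in; nothing more can be done
```

The plate is clamped in the jig and the job is handed in, at about 13.4 s on the clock. No verdict is reported, so success is my reading of the forces and pictures.

- **Bar:** I pushed it by the knob with shut fingertips, feeling up to about 14 N along the jig's x. The top view then put the bar at about x = 23.6 mm (24 is seated), with the plate flush on the jaw.
- **Wedge:** I slid it nose first by its butt, with about 1 N or less until it bore. The force then rose to 14 N and settled at a steady 10.5–11.5 N. The nose was at about jig y −3 mm, which agrees with the fence measured at about x = −30 mm. I then backed straight off.
- **Last checks:** The final top view shows the wedge flush between the fence and the bar's ramp. The weight and offcut are where they were, and the robot is clear with no contact force. My last wide view of the rest of the bench was the first one, but the arm touched nothing there.
- **Not measured:** I did not check the clamp force after letting go. I infer it from the steady push and from the wedge staying put.
- **Disagreements:** The top and scene cameras differed by about 4 mm on the jig's position, and the wrist view supported the top one. An upward force of about 11 N also appeared while seating the knob, and it was gone once I backed off.

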